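Seat a camera lens in the squaring jig by pushing

ROBOT

A 6-joint arm with a two-finger parallel gripper is mounted at the origin on a cart in front of the work surface, level with it; the furniture and walls round the work are solid. World frame = base frame: x ahead of the robot, y to its left, z up, the work surface at z = 0. Lengths are in mm, angles in rad, forces in N, time in s.
With the tool pointing down it reaches from about 300 to 1000 mm from the base axis. Payload 5.1 kg.
Tool frame: the origin (TCP) lies midway between the tips of the shut fingers; the grasp point (between the pads) lies 19 mm behind it; z points along the fingers, y is the direction in which the jaws open and shut (so a half turn about z gives the same grasp; the last joint's range is limited). The gripper opens to 95 mm and grips with 3 to 60 N. Pads are 20 mm wide; open, the fingers measure 119 mm over their backs; the gripper's body (75 mm by 180 mm) begins 59 mm behind the grasp point.
Start: joints at [1.221, 0.124, 1.65, -0, 1.367, -0.083], TCP at [171.392, 626.984, 190.356] pointing down, gripper open.
Joint ranges: [-2.61, 2.61], [-1.02, 2.33], [0.03, 2.71], [-1.35, 4.49], [0.32, 2.68], [-2.91, 2.91]. Speed limits (rad/s): [2.57, 2.57, 3.14, 3.14, 3.14, 3.14].

INTERFACE

Orientations are given as a unit quaternion [x, y, z, w].
In Python, from plant import r gives the robot as it stands. Calls block until the motion is done:
- r.move_ptp(position, orientation): joint-space move of the TCP to a pose.
- r.line_to(position, frame=None, speed=150, force_limit=None): straight line of the TCP; frame=None keeps the orientation; speed is the mean speed in mm/s. With force_limit (N) it stops when the force on the tool has changed by that much, and returns True; else False.
- r.movej(angles): joint-space move.
- r.release() and r.grasp(): open the fingers fully, or close them until they stop; the grip force is fixed at half the most.
- r.pause(seconds).
- r.inverse_kinematics(position, orientation): joint angles nearest the present ones, or None.
- r.state(): the state.
- r.camera(name): name is "scene" or "top" or "wrist"; returns the picture (420x560x3 uint8, red, green, blue); there is no depth.
- r.get_calibration(name): a dict with "intrinsics" (3x3 intrinsics, pixels), "pose" (4x4, takes a point from camera to world coordinates); the wrist camera has in their place "tool_from_camera" (4x4, takes a point from camera to tool coordinates, whose origin is the TCP and whose axes are the flange's). Camera axes: x right, y up, looking along -z (the intrinsics and any distortion apply to the point x, -y, -z); pixel columns grow to the right and rows downward; lengths in mm; the calibration is good to about 2 mm. The wrist camera is an equidistant fisheye: a pixel r from the principal point sees the ray r / f radians off the axis. A picture is of the moment at which its call begins: read the wrist's pose just before it. get_calibration takes no time and is no camera call.
A pose or a line that the arm cannot do raises r.PlanningError and nothing moves.
- r.close_job(): hands the job in, once; it reports no verdict.
Trained networks look in the newest picture that a camera, given by its name, has taken for a name from the list of things; names that differ only in an ending like _2 or _b are one class to them, and where a whole thing is asked for, a point or a joint stands for the part that bears it (a point fixed in the world has none). Each returns a list of dicts, best first, with "confidence" (0 to 1); they miss things now and then, are a little off and sometimes report something else, mostly with a low value. They report only what shows in the picture. A call takes as long as a camera call. They do not tell look-alikes from the thing itself.
- r.boxes_of(camera, target): "xy" ([column, row] as shares, 0 to 1, of the picture: columns of its width, rows of its height, amid what is visible of it).
- r.outline_of(camera, target): "mask" (420x560 bool, what is visible of it) and "xy" ([column, row] as shares, 0 to 1, of the picture: columns of its width, rows of its height, amid what is visible of it).
The state is a dict: "t": time; "qpos": joint angles; "qvel": joint speeds; "joint_torque": joint torques, N m; "tcp_pos": TCP position; "ee_rot": TCP orientation; "wrist_force": force on the tool from outside, world axes, zero at the start; "moment": the same for the moment, N m; "finger_gap": finger opening in mm.
Only numpy, scipy, OpenCV 4.12 (cv2) and the standard library are available. Lean on these libraries where they do the work, as an engineer would, in place of code of your own. Each camera call takes 0.05 s, during which the arm holds its last target. There are 200 camera calls.

TASK

Using only pushes with the fingertips, gently slide the black lens with the chrome mount ring on top along the bench until it rests against the long fence of the jig, in the space between the jig's sliding stop and its fixed end stop, leaving the sliding stop where it is meanwhile. Then push the sliding stop along the fence until the lens is snug between it and the end stop and still touching the fence, and come away. Do not grip, lift or tip the lens, and leave everything else on the bench where it is.

Things in the scene. Friction and masses are not known exactly. Their poses are not given: they have to be found in the camera images.
- lens: the lens: a black cylinder, 68 mm in diameter and 66 mm high, with a chrome bayonet ring on its top, standing upright on the bench; 0.15 to 0.3 kg, it slides at 1 to 3 N. Origin: on its axis, at its foot; z up. It is round, so its yaw does not matter.
- jig: aluminium L-shaped jig fixed to the bench, no floor: fence and, at its far end, an end stop at right angles, both 40 mm high. Origin: inner corner at bench height; x along the fence toward the end stop, y out from the fence. Fence face: y = 0, x -0.206 to 0 (14 mm thick, low flange behind to y = -0.034). End stop face: x = 0, out to y = 0.046, 16 mm thick. Lens snug: axis at x -0.034, y 0.034.
- stop (a joint): sliding stop: dark steel block riding on the fence, 30 mm long along it, from the fence to 44 mm out, top 51 mm high. Value (m): travel along jig +x toward the end stop, 0 to 0.15, starts at 0 to 0.02. Jaw face at jig x = -0.150 + value; 0.082 with the lens snug. Slides at about 2 N plus what the lens needs; stays where left.
- stop_jaw (a point): middle of the sliding stop's jaw face (the face toward the end stop), 24 mm out from the fence and 20 mm above the bench; moves with the stop; axes parallel to the jig's
- stop_back (a point): middle of the sliding stop's back face (the face to push, away from the end stop), 30 mm behind the jaw face, 24 mm out from the fence and 20 mm above the bench; moves with the stop; axes parallel to the jig's
- barrel: bystander: empty black ribbed lens barrel with a cream lower ring, no chrome on top, 68 mm in diameter, 62 mm high; origin at its foot
- cap: bystander: flat black rear lens cap, 69 mm in diameter, 16 mm high; origin under its centre
- cell: bystander: small battery cell standing upright, 17 mm in diameter, 34 mm high; origin at its foot
There are look-alikes about, which are no part of the job. Leave any blue look-alike of the lens alone.

How it is judged:
By the outcome, as a careful person would: the job done as asked, in the order asked, and still so for the second after the job is handed in, with the robot touching nothing.
It also fails if it takes over 48 s, if anything falls off the work surface, if the arm or the gripper's body presses on something with over 40 N, if the wrist force passes 120 N, or if a joint passes its speed limit or range.

## Working session

There is one attempt and no reset: what is moved stays moved. The work goes in short steps, each a Python script; the robot and the scene stay as the last script left them, time stands still between calls to the robot, and variables do not carry over. Pictures are saved under pics/ and viewed, about 8 in all and at most 12, crops included, and the job is handed in when it is done.

```bash
ls; mkdir -p pics; python3 - <<'E'
from plant import r
import cv2,numpy as np
for n in ("top","scene"):
    im=r.camera(n); cv2.imwrite(f"pics/{n}0.png",im[:,:,::-1])
    c=r.get_calibration(n); print(n,np.round(c["intrinsics"],1).tolist(),np.round(c["pose"],3).tolist(),c.keys())
    for t in ("lens","jig","stop","stop_jaw","barrel","cap","cell"):
        print(t,[(np.round(np.array(d["xy"])*[560,420],1).tolist(),round(d["confidence"],2)) for d in r.boxes_of(n,t)])
print(r.state())
a=cv2.imread("pics/top0.png");b=cv2.imread("pics/scene0.png")
E
```

```text
pics
top [[390.9, 0.0, 279.7], [0.0, 390.9, 215.0], [0.0, 0.0, 1.0]] [[-0.029, 0.982, -0.188, 369.044], [-1.0, -0.029, 0.004, -150.477], [-0.001, 0.188, 0.982, 885.388], [0.0, 0.0, 0.0, 1.0]] dict_keys(['intrinsics', 'pose'])
lens [([368.6, 169.1], 0.83), ([283.6, 253.0], 0.72)]
jig [([350.5, 249.4], 0.76)]
stop [([345.6, 271.0], 0.95)]
stop_jaw [([348.3, 268.1], 0.62)]
barrel [([164.2, 268.9], 0.66)]
cap [([215.9, 271.2], 0.91)]
cell []
scene [[428.6, 0.0, 285.5], [0.0, 428.6, 210.2], [0.0, 0.0, 1.0]] [[0.28, 0.502, -0.819, -172.996], [-0.96, 0.161, -0.229, -323.355], [0.017, 0.85, 0.527, 510.95], [0.0, 0.0, 0.0, 1.0]] dict_keys(['intrinsics', 'pose'])
lens [([406.1, 211.5], 0.9), ([287.0, 249.2], 0.62)]
jig [([369.7, 270.4], 0.7)]
stop [([354.6, 275.6], 0.6)]
stop_jaw [([356.6, 275.5], 0.65)]
barrel [([161.4, 235.6], 0.72)]
cap [([211.3, 252.6], 0.58)]
cell [([197.1, 233.8], 0.54)]
{'t': 0.8, 'qpos': array([ 1.22137442e+00,  1.23782612e-01,  1.65027408e+00, -6.61154676e-06,
        1.36749805e+00, -8.26150352e-02]), 'qvel': array([-0.00071383, -0.00114947,  0.00035121,  0.00042129, -0.00043884,
       -0.00041224]), 'joint_torque': array([ 4.64796449e-04, -4.17533648e+01, -3.60208547e+01,  7.74780870e-02,
        4.28340642e-02,  2.61037442e-06]), 'tcp_pos': array([171.41414408, 626.99203632, 190.38281972]), 'ee_rot': array([1.33007440e-01, 9.91115039e-01, 1.78203147e-05, 7.22528044e-06]), 'wrist_force': array([-0.2031573 , -0.47634457, -0.40087883]), 'moment': array([-0.01618096, -0.04543985,  0.00990867]), 'finger_gap': 94.95768554359044}
```

View pics/top0.png

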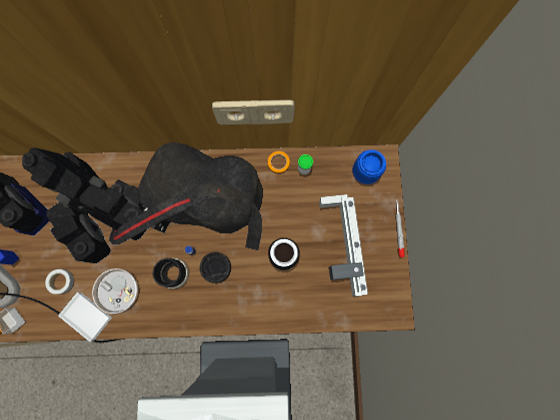

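View pics/scene0.png

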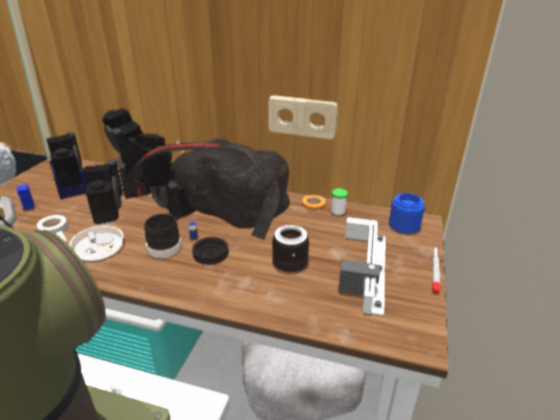

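Top view: the lens with the chrome ring is at (284,253). The jig fence runs from about (348,197) to (360,293), with the end stop at the far end and the sliding stop at (346,271). The blue look-alike is at (369,169). I'll get rough world positions, then look from the wrist camera above.

```bash
cat > h.py <<'E'
from plant import r
import numpy as np, cv2
from scipy.spatial.transform import Rotation as R
def ray(cam,uv,pose=None):
    c=r.get_calibration(cam); K=c["intrinsics"]; K=np.array(K)
    x=(uv[0]-K[0,2])/K[0,0]; y=(uv[1]-K[1,2])/K[1,1]
    if cam=="wrist":
        th=np.hypot(x,y); s=np.sin(th)/max(th,1e-9); d=np.array([x*s,-y*s,-np.cos(th)])
        T=pose@np.array(c["tool_from_camera"])
    else: d=np.array([x,-y,-1.]); T=np.array(c["pose"])
    return T[:3,3],T[:3,:3]@d
def at(cam,uv,z,pose=None):
    o,d=ray(cam,uv,pose); return (o+d*(z-o[2])/d[2])[:2]
def pix(cam,P,pose=None):
    c=r.get_calibration(cam); K=np.array(c["intrinsics"])
    T=pose@np.array(c["tool_from_camera"]) if cam=="wrist" else np.array(c["pose"])
    p=T[:3,:3].T@(np.array(P,float)-T[:3,3]); x,y,z=p[0],-p[1],-p[2]
    if cam=="wrist":
        n=np.hypot(x,y); th=np.arctan2(n,z); x,y=x/n*th,y/n*th
    else: x,y=x/z,y/z
    return np.array([K[0,0]*x+K[0,2],K[1,1]*y+K[1,2]])
def tool():
    s=r.state(); T=np.eye(4); T[:3,:3]=R.from_quat(s["ee_rot"]).as_matrix(); T[:3,3]=s["tcp_pos"]; return T
def q(yaw):  # tool down, tool y axis at world angle yaw+90deg... x axis at yaw
    return R.from_matrix(np.array([[np.cos(yaw),np.sin(yaw),0],[np.sin(yaw),-np.cos(yaw),0],[0,0,-1]])).as_quat()
def shot(name,crop=None,scale=1):
    T=tool(); im=r.camera("wrist"); np.savez(f"pics/{name}.npz",T=T,im=im); b=im[:,:,::-1]
    cv2.imwrite(f"pics/{name}.png",b); return T,im
E
python3 - <<'E'
from h import *
print("lens",at("top",(283.6,253),66),at("scene",(287,236),66))
for n,uv in dict(endtop=(348,197),nearend=(360,293)).items(): print(n,at("top",uv,40))
print("stop",at("top",(346,271),51), "barrel",at("top",(164,269),31),"cap",at("top",(216,271),16))
for y in (0,np.pi/2,np.pi,-np.pi/2):
    print(y,r.inverse_kinematics([400,-200,300],q(y)))
c=r.get_calibration("wrist");print(np.round(c["intrinsics"],1).tolist(),np.round(c["tool_from_camera"],3).tolist())
E
```

```text
lens [ 444.323656   -159.70924517] [ 434.79042811 -156.95183315]
endtop [ 566.74237994 -306.83963851]
nearend [ 357.20220565 -319.27884193]
stop [ 403.78135418 -290.59371413] barrel [420.51602681 100.27669789] cap [413.66657751 -10.07239337]
0 [-5.83789668e-01 -3.85292517e-01  1.92930877e+00 -4.44089210e-16
  1.59757640e+00  9.87006659e-01]
1.5707963267948966 [-5.83789668e-01 -3.85292517e-01  1.92930877e+00 -4.44089210e-16
  1.59757640e+00 -5.83789668e-01]
3.141592653589793 [-5.83789668e-01 -3.85292517e-01  1.92930877e+00 -4.44089210e-16
  1.59757640e+00 -2.15458599e+00]
-1.5707963267948966 [-5.83789668e-01 -3.85292517e-01  1.92930877e+00 -4.44089210e-16
  1.59757640e+00  2.55780299e+00]
[[325.2, 0.0, 281.9], [0.0, 325.2, 214.8], [0.0, 0.0, 1.0]] [[0.0, 0.967, 0.255, 73.063], [1.0, -0.0, 0.001, 0.147], [0.001, 0.255, -0.967, -193.617], [0.0, 0.0, 0.0, 1.0]]
```

```bash
python3 - <<'E'
from h import *
print(r.state()["t"])
r.move_ptp([171,480,360],q(np.pi/2) if False else r.state()["ee_rot"])
r.move_ptp([440,-110,330],q(-np.pi/2)); r.grasp()
r.line_to([440,-120,190],speed=250)
T,im=shot("w1")
print(r.state()["t"],T[:3,3], r.state()["finger_gap"])
for t in ("lens","jig","stop","stop_jaw","stop_back"):
    print(t,[(np.round(np.array(d["xy"])*[560,420],1).tolist(),round(d["confidence"],2)) for d in r.boxes_of("wrist",t)])
E
```

```text
0.8
6.4833 [ 440.67287445 -120.24848771  191.28224576] 0.5159136995019069
lens [([119.0, 14.0], 0.88), ([277.5, 160.1], 0.73)]
jig [([271.1, 32.3], 0.92)]
stop [([316.7, 41.7], 0.58)]
stop_jaw [([315.2, 40.8], 0.8)]
stop_back [([314.4, 40.9], 0.89)]
```

View pics/w1.png

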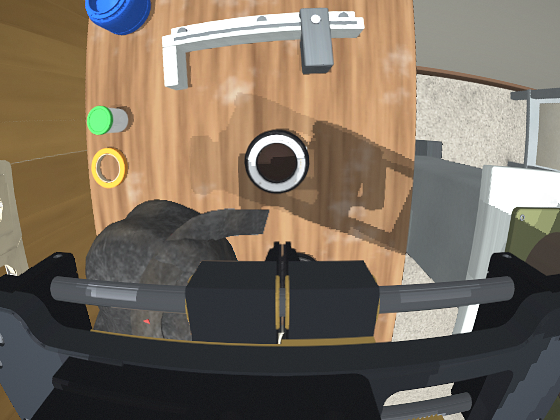

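The wrist view shows the lens ring at (277,161) and the jig along the top of the picture, with the stop at (316,40). I'll move over the jig for a sharper view.

```bash
python3 - <<'E'
from h import *
d=np.load("pics/w1.npz"); print("lens",at("wrist",(277,161),66,d["T"]))
r.line_to([455,-210,190],speed=250)
r.pause(.2)
T,im=shot("w2"); print(T[:3,3],r.state()["t"])
cv2.imwrite("pics/w2c.png",cv2.resize(im[0:260,120:480,::-1],None,fx=2.2,fy=2.2,interpolation=cv2.INTER_CUBIC))
for cam,dd,T in (("wrist",None,T),):
  for t in ("lens",):
    for o in r.outline_of(cam,t): print(t,np.array(o["xy"])*[560,420],o["confidence"])
E
```

```text
lens [ 444.24238814 -162.1488774 ]
[ 454.95185269 -209.06834875  190.03217851] 7.5
lens [292.712 232.008] 0.95
lens [123.592  72.408] 0.72
```

View pics/w2c.png

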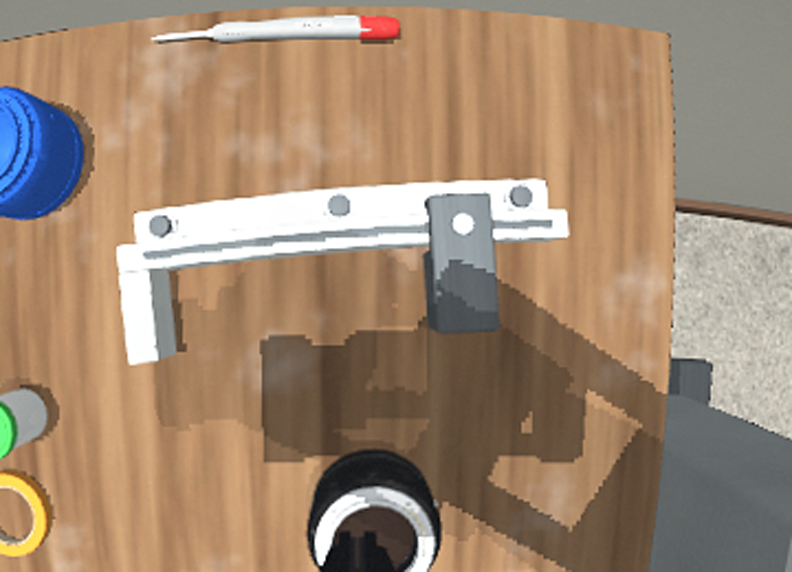

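```bash
cat >> h.py <<'E'
def jw(P,j):
    c,s=np.cos(j[2]),np.sin(j[2]); return np.array([j[0]+c*P[0]-s*P[1], j[1]+s*P[0]+c*P[1]])
def wj(W,j):
    c,s=np.cos(j[2]),np.sin(j[2]); d=np.array(W[:2])-j[:2]; return np.array([c*d[0]+s*d[1],-s*d[0]+c*d[1]])
E
python3 - <<'E'
from h import *
from scipy.optimize import least_squares
d=np.load("pics/w2.npz");T=d["T"]
obs={(-206,0):(568,237),(-206,-14):(567,209),(0,0):(153,269),(0,46):(157,356),(16,46):(130,364),(16,-14):(118,246)}
A=np.array(list(obs)); B=np.array([at("wrist",(120+u/2.2,v/2.2),40,T) for u,v in obs.values()])
s=least_squares(lambda j:np.ravel([jw(a,j)-b for a,b in zip(A,B)]),[570,-310,0.05])
j=s.x;print("jig",j,np.round(s.fun.reshape(-1,2),1).tolist()); np.save("jig.npy",j)
# stop top corners z 51 : back edge right, jaw edge left
for uv in ((430,200),(490,200),(497,282),(425,258)): print(uv,wj(at("wrist",(120+uv[0]/2.2,uv[1]/2.2),51,T),j))
for uv in ((432,330),(497,330)): print(uv,"z0",wj(at("wrist",(120+uv[0]/2.2,uv[1]/2.2),0,T),j),"z51",wj(at("wrist",(120+uv[0]/2.2,uv[1]/2.2),51,T),j))
# top cam overlay crop
im=cv2.imread("pics/top0.png"); 
im=cv2.resize(im[150:320,240:440],None,fx=4,fy=4,interpolation=cv2.INTER_CUBIC)
for P in A:
    u=pix("top",[*jw(P,j),40]); cv2.circle(im,tuple(int(v) for v in (u-[240,150])*4+2),4,(0,0,255),1)
w=np.load("pics/w1.npz")
lens=at("wrist",(277,161),66,w["T"]); print("lens in jig",wj(lens,j))
for a in np.arange(0,6.3,.3):
    for z,c in ((66,(0,255,0)),(0,(255,0,0))):
        u=pix("top",[lens[0]+34*np.cos(a),lens[1]+34*np.sin(a),z]); cv2.circle(im,tuple(int(v) for v in (u-[240,150])*4+2),2,c,-1)
cv2.imwrite("pics/ov.png",im)
E
```

```text
jig [ 5.54352208e+02 -2.92795404e+02  7.71373283e-02] [[-1.5, -0.2], [-1.1, -0.2], [1.9, -0.7], [-0.9, 2.1], [0.7, -0.2], [0.9, -0.9]]
(430, 200) [-136.41343034  -18.82989844]
(490, 200) [-164.4383382   -17.74352693]
(497, 282) [-165.14153738   21.09321582]
(425, 258) [-132.1273307     8.23353096]
(432, 330) z0 [-138.35767187   45.35403181] z51 [-133.14580488   41.97422591]
(497, 330) z0 [-173.81282395   47.33160346] z51 [-163.88764687   43.68890464]
lens in jig [-99.7128168  138.74359341]
```

View pics/ov.png

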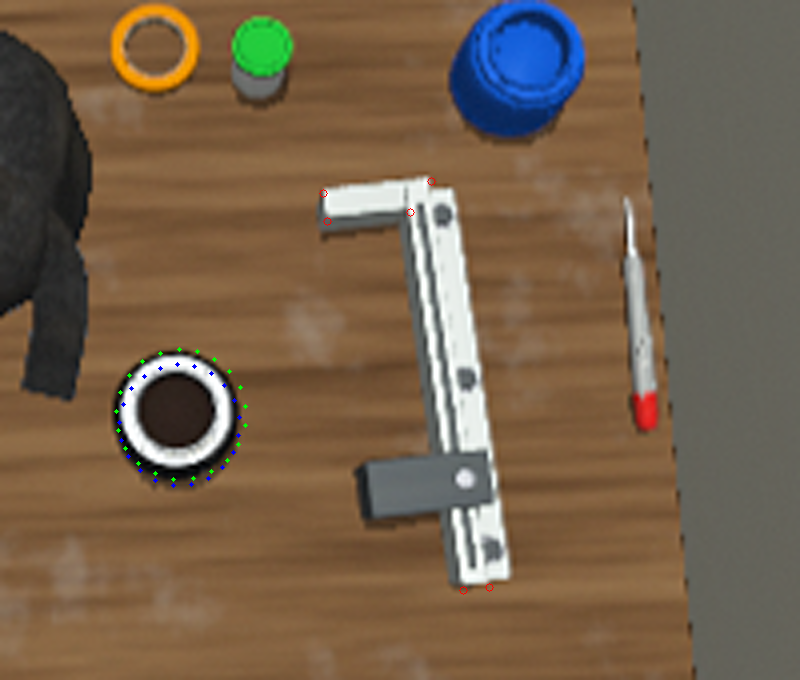

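```bash
python3 - <<'E'
from h import *
def tri(*rs):
    A=[];b=[]
    for o,d in rs:
        d=d/np.linalg.norm(d);P=np.eye(3)-np.outer(d,d);A.append(P);b.append(P@o)
    X=np.linalg.lstsq(np.vstack(A),np.hstack(b),rcond=None)[0]
    return np.round(X), [round(float(np.linalg.norm(P@X-q))) for P,q in zip(A,b)]
w=np.load("pics/w1.npz")["T"]
print("strap tip",tri(ray("top",(252,249)),ray("scene",(262,234)),ray("wrist",(267,222),w)))
print("strap root",tri(ray("top",(256,207)),ray("wrist",(175,228),w)))
print("bag right edge",tri(ray("top",(263,190)),ray("scene",(288,180))))
print("bag top",tri(ray("top",(180,147)),ray("scene",(215,141))))
E
```

```text
strap tip (array([457., -96.,  44.]), [4, 6, 2])
strap root (array([ 536., -107.,  112.]), [1, 1])
bag right edge (array([ 571., -120.,  105.]), [1, 1])
bag top (array([653.,  59., 133.]), [16, 16])
```

```bash
cat > lp.py <<'E'
from h import *
E
python3 - <<'E'
from h import *
j=np.load("jig.npy"); L=np.array([444,-161.5]); G=jw((-66,34),j)
p=(G-L)/np.linalg.norm(G-L); yaw=np.arctan2(p[0],-p[1]); print("push",p,np.linalg.norm(G-L),yaw)
S=L-p*52; print("start",S)
np.savez("push.npz",p=p,yaw=yaw,L=L,S=S)
r.move_ptp([*S,190],q(yaw))
f0=r.state()["wrist_force"]
print(r.line_to([*S,14],speed=150,force_limit=6), r.state()["wrist_force"]-f0)
E2=S+p*(6+45)
print(r.line_to([*E2,14],speed=40,force_limit=12), r.state()["wrist_force"]-f0, r.state()["tcp_pos"])
shot("p1"); print(r.state()["t"])
print([(np.array(d["xy"])*[560,420],d["confidence"]) for d in r.outline_of("wrist","lens")])
E
```

```text
push [ 0.37866169 -0.92553516] 110.72785583286996 0.3883498807805134
start [ 424.30959222 -113.37217186]
False [-1.65794962  0.78110476 -0.70120104]
False [-1.44097216  0.81581254  1.24276532] [ 443.61330011 -160.67478433   13.87012072]
11.9333
[(array([358.904, 234.192]), 0.8), (array([556.304, 114.114]), 0.43)]
```

View pics/p1.png

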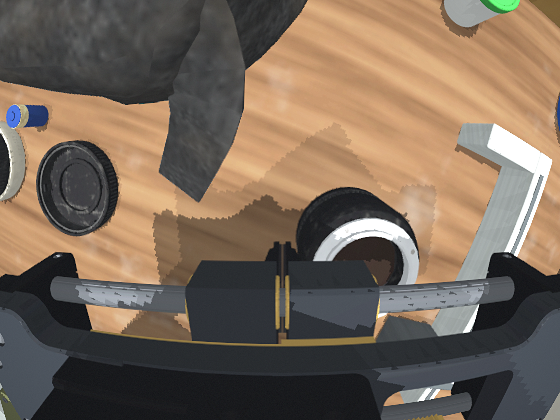

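```bash
python3 - <<'E'
from h import *
from scipy.optimize import least_squares
j=np.load("jig.npy");d=np.load("push.npz");T=np.load("pics/p1.npz")["T"]
P=np.array([at("wrist",u,66,T) for u in ((313,257),(330,228),(365,218),(400,232),(417,258))])
s=least_squares(lambda c:np.hypot(*(P-c[:2]).T)-c[2],[460,-200,30]);print(s.x,s.fun)
c=s.x[:2]; t=T[:2,3]; p=d["p"]; n=np.array([-p[1],p[0]])
print("ahead",(c-t)@p,"lateral(+x side)",(c-t)@n,"jig",wj(c,j))
E
```

```text
[ 462.39072237 -195.33054698   27.65074165] [-0.90491585  1.3734503  -0.02365338 -1.22252707  0.77764601]
ahead 39.185417117375245 lateral(+x side) 4.256354862373754 jig [-84.17730263 104.26166559]
```

```bash
python3 - <<'E'
from h import *
j=np.load("jig.npy");d=np.load("push.npz"); yaw=float(d["yaw"])
c=np.array([462.4,-195.8]); G=jw((-66,34),j); p=(G-c)/np.linalg.norm(G-c)
yaw2=np.arctan2(p[0],-p[1]); print(p,yaw2)
t=r.state()["tcp_pos"][:2]; p0=d["p"]
r.line_to([*(t-p0*6),14],speed=80)
b=c-p*46
r.line_to([*b,14],frame=q(yaw2),speed=60,force_limit=8)
f0=r.state()["wrist_force"]
e=b+p*45
print(r.line_to([*e,14],speed=40,force_limit=12), r.state()["wrist_force"]-f0, r.state()["tcp_pos"])
shot("p2"); print(r.state()["t"]); np.savez("push2.npz",p=p,yaw=yaw2)
E
```

```text
[ 0.32620357 -0.94529954] 0.3322846679496216
False [0.43155615 0.36842048 0.10270777] [ 462.08160596 -194.94089228   13.96436862]
13.8167
```

View pics/p2.png

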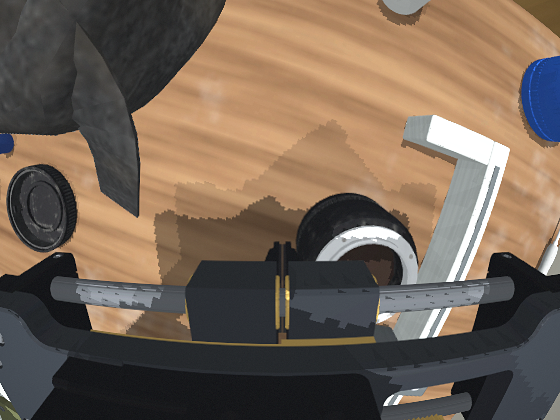

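```bash
python3 - <<'E'
from h import *
from scipy.optimize import least_squares
j=np.load("jig.npy");d=np.load("push2.npz");T=np.load("pics/p2.npz")["T"]
P=np.array([at("wrist",u,66,T) for u in ((313,262),(330,237),(365,226),(400,239),(417,262))])
s=least_squares(lambda c:np.hypot(*(P-c[:2]).T)-28,[470,-230]);print(s.x,s.fun)
c=s.x[:2]; t=T[:2,3]; p=d["p"]; n=np.array([-p[1],p[0]])
print("ahead",(c-t)@p,"lateral",(c-t)@n,"jig",wj(c,j))
# push straight toward the fence from here, gently
f0=r.state()["wrist_force"]; e=t+p*48
print(r.line_to([*e,14],speed=25,force_limit=5), r.state()["wrist_force"]-f0, r.state()["tcp_pos"], "travel",(r.state()["tcp_pos"][:2]-t)@p, wj(r.state()["tcp_pos"],j))
shot("p3"); print(r.state()["t"])
E
```

```text
[ 475.03697444 -232.42002917] [-0.41610995  0.99176612 -0.05888915 -1.07162029  0.93320774]
ahead 39.655098519786094 lateral 0.02087553448798886 jig [-74.42680276  66.30794202]
True [-0.99018154  0.6513459   0.22859727] [ 471.77762316 -223.49795047   13.63034463] travel 30.15784955216029 [-76.98891899  75.45465834]
15.075
```

View pics/p3.png

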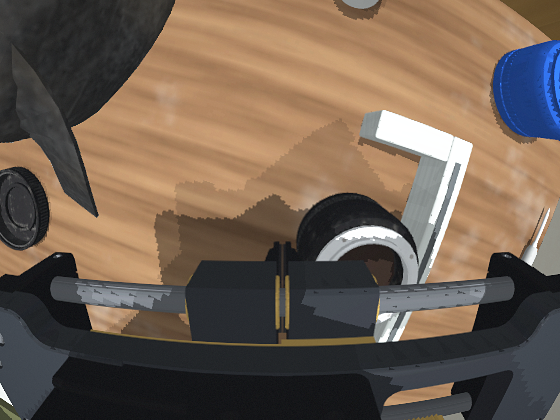

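```bash
python3 - <<'E'
from h import *
j=np.load("jig.npy");p=np.load("push2.npz")["p"]
for lim in (6,9):
    t=r.state()["tcp_pos"]; f0=r.state()["wrist_force"]
    g=jw((0,-8),j)-jw((0,0),j)
    print(r.line_to([*(t[:2]+g),14],speed=12,force_limit=lim), r.state()["wrist_force"]-f0, wj(r.state()["tcp_pos"],j), r.state()["tcp_pos"][2]); r.pause(.2); print(r.state()["wrist_force"])
# back off and come away
t=r.state()["tcp_pos"]; g=jw((0,22),j)-jw((0,0),j)
r.line_to([*(t[:2]+g),14],speed=100); t=r.state()["tcp_pos"]
r.line_to([t[0],t[1],190],speed=250)
r.move_ptp([440,-200,190],q(-np.pi/2)); r.pause(.2)
T,im=shot("w3"); print(r.state()["t"],r.state()["wrist_force"])
cv2.imwrite("pics/w3c.png",cv2.resize(im[0:260,120:480,::-1],None,fx=2.2,fy=2.2,interpolation=cv2.INTER_CUBIC))
E
```

```text
True [-0.12416926  0.87845386  0.20777831] [-78.35682695  75.65766003] 12.451566393624693
[ 0.27461791  0.18705272 -1.25012001]
True [0.29812855 1.25022231 2.13741291] [-79.89352692  75.7844757 ] 11.743801720530133
[-0.32803054  0.15616678  0.30350087]
19.35 [-0.4470039  -0.01699927 -0.59985052]
```

View pics/w3c.png

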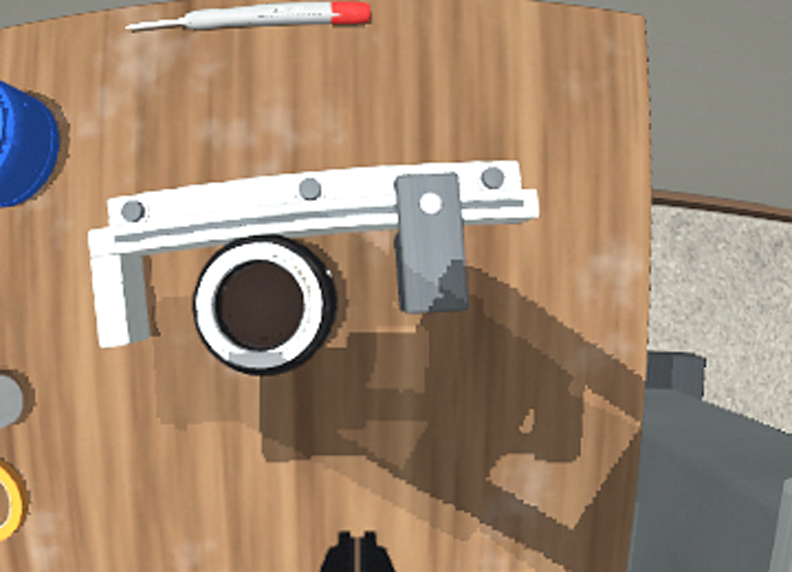

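The lens is at crop (263,305), against the fence, and the pushes stalled repeatedly at the same y. The stop, at (430,240), is clear of it. Next I'll push the stop from its back face.

```bash
python3 - <<'E'
from h import *
j=np.load("jig.npy"); d=np.load("pics/w3.npz");T=d["T"]
print("lens jig",wj(at("wrist",(120+263/2.2,305/2.2),66,T),j),"stop jaw",wj(at("wrist",(120+399/2.2,205/2.2),51,T),j))
Q=q(-np.pi/2+j[2]); P=lambda x,z=14:[*jw((x,24),j),z]
r.move_ptp(P(-195,190),Q); print("down",r.line_to(P(-195),speed=150,force_limit=8))
for tgt,sp,lim in ((-130,40,12),(-80,20,12)):
    f0=r.state()["wrist_force"]
    print(r.line_to(P(tgt),speed=sp,force_limit=lim),r.state()["wrist_force"]-f0,wj(r.state()["tcp_pos"],j),r.state()["t"])
for lim in (6,):
    t=wj(r.state()["tcp_pos"],j)[0]
    print(r.line_to(P(t+8),speed=12,force_limit=lim),wj(r.state()["tcp_pos"],j),r.state()["t"])
shot("s1")
E
```

```text
lens jig [-72.17516858  34.19584168] stop jaw [-136.34979981   -7.02586169]
down False
False [-2.14782071  0.11305195  0.97859403] [-130.05235671   24.06612942] 22.9917
True [ 2.16169733 -0.46919358 -0.80752228] [-102.86046173   24.35851834] 24.45
True [-103.4142816   25.4786111] 24.8667
```

```bash
python3 - <<'E'
from h import *
j=np.load("jig.npy"); Q=q(-np.pi/2+j[2])
t=wj(r.state()["tcp_pos"],j)[0]
r.line_to([*jw((t-25,24),j),14],speed=100); r.line_to([*jw((t-25,24),j),190],speed=250)
r.move_ptp([450,-195,190],q(-np.pi/2)); r.pause(.2)
T,im=shot("w4"); print(r.state()["t"])
cv2.imwrite("pics/w4c.png",cv2.resize(im[60:200,140:360,::-1],None,fx=3.6,fy=3.6,interpolation=cv2.INTER_CUBIC))
E
```

```text
26.8583
```

View pics/w4c.png

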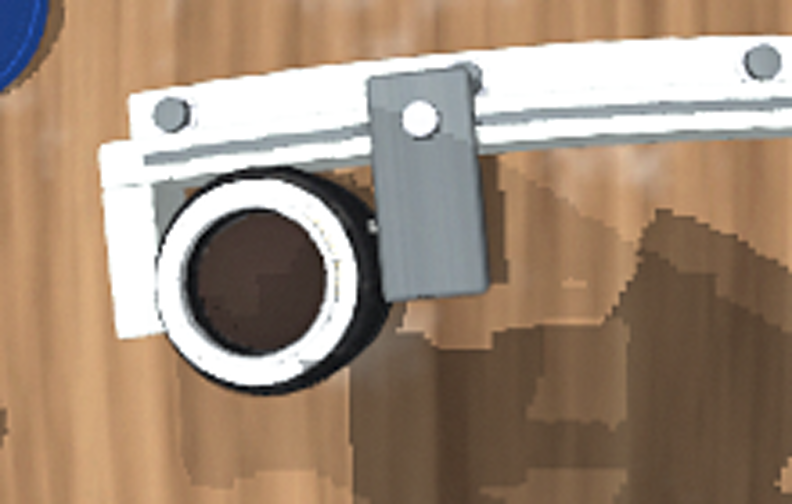

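```bash
python3 - <<'E'
from h import *
from scipy.optimize import least_squares
j=np.load("jig.npy"); d=np.load("pics/w4.npz");T=d["T"]; im=d["im"]
f=lambda u,v,z:at("wrist",(140+u/3.6,60+v/3.6),z,T)
# stationary parts: jig measured in this picture relative to the stored jig
for n,u,J in (("corner out",(101,145),(16,-14)),("end outer",(118,338),(16,46))): print(n,wj(f(*u,40),j),"want",J)
print("fence inner edge at u=600,792",wj(f(600,149,40),j),wj(f(792,130,40),j))
g=cv2.cvtColor(im,cv2.COLOR_RGB2GRAY)
P=np.array([f(*u,66) for u in ((157,283),(358,283),(257,178),(257,388),(330,208),(185,357),(330,358))])
s=least_squares(lambda c:np.hypot(*(P-c[:2]).T)-c[2],[520,-260,30]);print("ring jig",wj(s.x[:2],j),s.x[2],s.fun)
for u in ((370,78),(386,299),(468,68),(490,290)): print("stop top",wj(f(*u,51),j))
big=cv2.resize(im[60:200,140:360,::-1],None,fx=3.6,fy=3.6,interpolation=cv2.INTER_CUBIC)
def dr(x,y,z,c):
    u=(pix("wrist",[*jw((x,y),j),z],T)-[140,60])*3.6; cv2.circle(big,(int(u[0]),int(u[1])),2,c,-1)
for a in np.arange(0,6.28,.1): 
    dr(-34+34*np.cos(a),34+34*np.sin(a),60,(0,255,0))
for x in range(-130,1,4): dr(x,0,40,(0,0,255))
for y in range(0,47,4): dr(0,y,40,(0,0,255)); dr(-68,min(y,44),51,(255,0,255)); dr(-98,min(y,44),51,(255,0,255))
cv2.imwrite("pics/w4o.png",big)
E
```

```text
corner out [ 15.25904372 -13.03082435] want (16, -14)
end outer [15.95436027 46.27013274] want (16, 46)
fence inner edge at u=600,792 [-132.39254521    4.57755308] [-189.64830656    1.21297643]
ring jig [-34.58845243  34.91262163] 28.711972855198933 [-0.29884111 -0.576595    0.30618595  0.13600121  0.10093447  0.02051517
  0.31179931]
stop top [-68.95144768 -20.29009878]
stop top [-68.17322484  43.22023441]
stop top [-96.53019237 -20.45740383]
stop top [-97.64236507  43.24185796]
```

View pics/w4o.png

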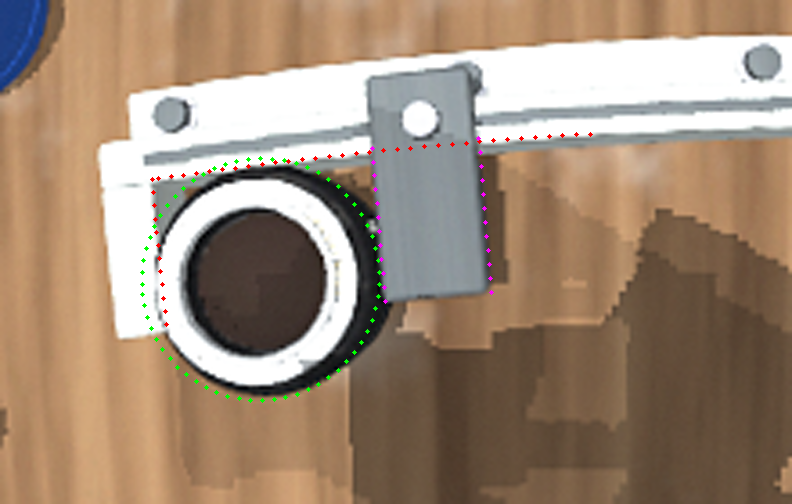

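```bash
python3 - <<'E'
from h import *
j=np.load("jig.npy"); Q=q(-np.pi/2+j[2]); P=lambda y,z=16:[*jw((-34.5,y),j),z]
r.move_ptp(P(95,190),Q); print("down",r.line_to(P(95),speed=150,force_limit=6))
f0=r.state()["wrist_force"]
for i in range(2):
    y=wj(r.state()["tcp_pos"],j)[1]
    print(r.line_to(P(y-24 if i==0 else y-6),speed=20 if i==0 else 12,force_limit=6),wj(r.state()["tcp_pos"],j))
r.line_to(P(98),speed=80); r.line_to(P(98,190),speed=250)
r.move_ptp([450,-195,190],q(-np.pi/2)); r.pause(.2)
T,im=shot("w5"); print(r.state()["t"],T[:3,3])
big=cv2.resize(im[60:200,140:360,::-1],None,fx=3.6,fy=3.6,interpolation=cv2.INTER_CUBIC); cv2.imwrite("pics/w5c.png",big)
a=np.load("pics/w4.npz")["im"][60:200,140:360].astype(float);b=im[60:200,140:360].astype(float)
print("phase shift lens/stop region",cv2.phaseCorrelate(a[20:75,40:110].mean(2).copy(),b[20:75,40:110].mean(2).copy()))
E
```

```text
down False
True [-34.86997676  79.50796126]
True [-35.78209018  79.77233711]
31.475 [ 450.32665293 -194.8972741   189.20297973]
phase shift lens/stop region ((0.6810333102205206, -0.7459415064954413), 1.008588990455614)
```

View pics/w5c.png

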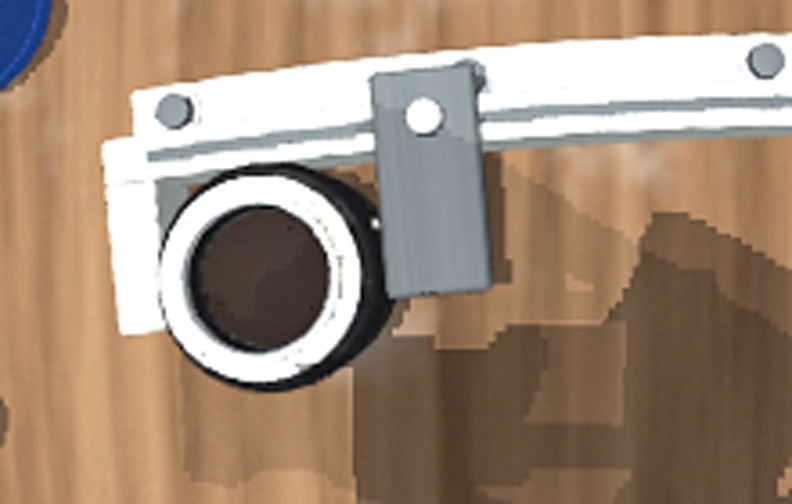

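The whole picture shifted evenly by under 1 px, which is camera pose. The lens at (262,280) and the stop at (430,180) still sit snug together, so I'm handing in.

```bash
python3 -c "
from plant import r
print(r.state()['t']); r.close_job()"
```

```text
31.475
the job is handed in; nothing more can be done
```

The lens is snug between the sliding stop and the end stop and, as far as I can measure, touching the fence. I handed the job in at 31.5 s of the 48 s allowed.

- **Pushing the lens:** I used the shut fingertips, held low. I slid the lens diagonally to the fence in three pushes, until repeated light pushes of 5–9 N stalled at the same place. The stop showed no visible movement during this: its jaw face read x about -136 mm, against about -134 mm before, within the measuring error.
- **Pushing the stop:** I pushed its back face until it halted under the 12 N limit. I then nudged the lens once more toward the fence with under about 6 N; it did not give. Then I came away.
- **Last checks (jig coordinates):**

| Part | Measured | Snug value |
|---|---|---|
| Lens axis | (-34.6, 34.9) mm | (-34, 34) mm |
| Stop jaw face | about -68 to -69 mm | -68 mm |

I measured these before the final nudge. The picture after it showed the lens and stop unchanged, apart from a sub-pixel shift of the whole image.

- **What is less certain:** the camera measurements are good to only about 1–2 mm, so fence contact rests mainly on the stalled pushes. I planned the path clear of the bag strap and the other things. I took no final picture of the whole bench, so I did not check that they stayed put.

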